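# Unbolt the parts washer and take out the connecting rod

## Task

Get the washed connecting rod out of the parts washer: lift the bolt's handle out of its notch, draw the bolt fully back and lay the handle down in the rear notch, then swing the hatch lid fully open by its bar so that it stays open. Take the connecting rod out of the basket and lay it gently, flat inside the shallow metal tray; leave the bolt drawn, the lid open and everything else where it stands.

Things in the scene. Friction and masses are not known exactly. Their poses are not given: they have to be found in the camera images.
- washer: Bench-top parts washer: low steel tank 276 x 426 mm, flat deck 120 mm above the bench; fixed. Origin: centre of its underside; x to its back (away from the robot at yaw 0), y to its left, z up. The hatch lid lies flat on the deck over the left half (x -100 to 90, y -20 to 200 mm), hinged at its back edge; the barrel bolt is on the deck right of the lid, the can behind the bolt.
- basket (a point): Centre of the floor of the perforated basket in the hatch opening, under the lid, 55 mm below the deck. The opening is 165 mm in x by 200 mm in y (washer's axes), walls 3 mm thick and upright.
- bolt_axis (a point): Point on the bolt's axis in line with the front notch, fixed to the washer (its axes). The bolt is a round steel bar 14 mm thick, 173 mm long, along the washer's y, axis 30 mm above the deck, in two guide blocks 30 mm wide and 14 mm long, 33 mm to +y and 70 mm to -y of this point, their tops 15 mm above the axis. Shot home, it passes through an eye plate on the lid.
- rear_notch (a point): Rear notch, at the height of the bolt's axis; fixed, washer's axes. It is one of two open-topped notches, 18 mm wide, in an upright guide plate 6 mm thick that runs parallel to the bolt, 30 mm in front (-x) of its axis; plate top 10 mm above the axis, notch floors 8 mm below it. The front notch (bolt home) is 45 mm to +y of this one (bolt drawn); the plate ends 28 mm to -y and 73 mm to +y of it.
- bolt_grip (a point): Point to grip on the bolt's handle, 56 mm from the bolt's axis; moves with the handle. The handle is a steel round bar 12 mm thick square to the bolt, with a 21 mm ball at its end (ball centre 78 mm from the axis); the bar is free from 35 to 66 mm from the axis. At the start it lies level in the front notch, 30 mm above the deck, pointing to the washer's front (-x).
- bolt (a joint): Slide of the bolt in m: 0 shot home (lid locked; starts at 0 to 0.002), 0.045 fully drawn, at its stop: handle in line with the rear notch, bolt clear of the lid. Grows towards the washer's -y. Friction about 2 N. It slides only while the handle is lifted over the guide plate, handle angle above about 0.6 rad.
- bolt_handle (a joint): Turn of the handle about the bolt's axis in rad: 0 level, lying in a notch and pointing to the washer's front; grows as its end is lifted; 1.57 straight up; stop at 1.6. Nearly free: it falls by its own weight.
- lid (a joint): Angle of the hatch lid in rad: 0 shut, 1.57 upright, stop at 1.75 (leaning back). Stiff hinge: it stays where it is left; about 7 N at the bar opens it.
- lid_grip (a point): Middle of the lid's bar grip: black round bar 10 mm thick, 110 mm long, parallel to the washer's y, on two feet, 40 mm above the lid's top face (axis 46 mm above its underside), 25 mm from the lid's front edge and 165 mm from the hinge line. Moves with the lid; with the lid upright the bar is on its far side.
- lid_hinge (a point): Middle of the lid's hinge line, at the lid's underside on its back edge. The hinge axis is the washer's y (fixed); the lid is 190 mm from hinge to front edge, 220 mm wide, 6 mm thick. Opening lifts the front edge up and back.
- conrod_grip (a point): Shank of the engine connecting rod (loose, steel, 0.45 kg), half-way up its 22 mm thickness. Rod 160 mm long; x runs along it to the small end. Big end: 60 mm ring (76 over bosses) centred 51 mm to -x; small end: 32 mm ring centred 63 mm to +x. Shank 20 mm wide, 16 thick, free from 20 mm to -x to 45 mm to +x. Lies flat in the basket under the lid, roughly along the washer's y.
- tray: Shallow open tray of bare metal, loose, about 0.5 kg, 230 x 130 mm (long side along its x), walls 25 mm high and 3 mm thick, floor 3 mm thick. Origin: centre of its underside. It stands on the bench to the left or right of the washer.
- bin: Black open storage bin with steel parts, 200 x 120 x 75 mm (long side along its x), origin at the centre of its underside; stands on the other side of the washer. A bystander.
- can: Green aerosol can, 58 mm across, 170 mm tall, standing upright on the deck behind the bolt; origin at its foot. A bystander.
- bottle: Plastic bottle, 72 mm across, 190 mm tall, standing on the bench at the right, beyond the tray or bin; origin at its foot. A bystander.
- wrench: Wrench, 180 mm long, lying flat on the bench to the left of the washer, beyond the tray or bin. A bystander.

How it is judged:
On the way, in this order (a step that is already met when the one before it is completed fails the run):
1. the bolt's handle is lifted clear of the front notch (value of joint bolt_handle above 0.5 rad and value of joint bolt below 0.015 m), for 0.05 s.
2. the bolt is drawn fully back (value of joint bolt above 0.039 m), for 0.1 s.
3. the lid is swung fully open (value of joint lid above 1.4 rad), for 0.2 s.
At the end, for the whole second after the job is handed in: The bolt is drawn at least 38 mm with its handle lying in the rear notch (within 0.15 rad of level), the lid stands open at least 1.4 rad, and the connecting rod is at rest lying flat (within 0.09 rad) on the floor of the tray, wholly inside its walls (value of joint bolt above 0.038 m and value of joint bolt_handle below 0.15 rad and value of joint lid above 1.4 rad and z of conrod_grip in the frame of tray between 0.005 and 0.02 m and x of conrod_grip in the frame of tray between -0.08 and 0.08 m and y of conrod_grip in the frame of tray between -0.05 and 0.05 m and angle between the z axis of conrod_grip and the z axis of tray, either way round below 0.09 rad and angle between tray's own z axis and vertical below 0.05 rad and linear speed of conrod below 0.02 m/s); the robot touches nothing.
It fails at once if the connecting rod is dropped (falls free faster than 0.6 m/s, as from more than 18 mm) (linear speed of conrod above 0.6 m/s and contact force between the fingers and conrod below 0.05 N).
It fails at once if the can on the deck is shifted more than 30 mm or tipped (distance of can from where it was at the start of the episode above 0.03 m or angle between can's own z axis and vertical above 0.4 rad).
It fails at once if the bottle, bin or wrench is shifted more than 30 mm (distance of any of bottle, bin, wrench from where it was at the start of the episode above 0.03 m).
It also fails if it takes over 67 s, if anything falls off the work surface, if the arm or the gripper's body presses on something with over 40 N, if the wrist force passes 120 N, or if a joint passes its speed limit or range.

## Robot

A 6-joint arm with a two-finger parallel gripper is mounted at the origin on the work surface. World frame = base frame: x ahead of the robot, y to its left, z up, the work surface at z = 0. Lengths are in m, angles in rad, forces in N, time in s.
With the tool pointing down it reaches from about 0.35 to 0.975 m from the base axis. Payload 7.1 kg.
Tool frame: the origin (TCP) lies midway between the tips of the shut fingers; the grasp point (between the pads) lies 19 mm behind it; z points along the fingers, y is the direction in which the jaws open and shut (so a half turn about z gives the same grasp; the last joint's range is limited). The gripper opens to 88 mm and grips with 3 to 60 N. Pads are 20 mm wide; open, the fingers measure 115 mm over their backs; the gripper's body (75 mm by 178 mm) begins 61 mm behind the grasp point.
Start: joints at [-1.14, 0.423, 1.63, -0, 1.089, -0.019], TCP at [0.272, -0.563, 0.223] pointing down, gripper open.
Joint ranges: [-3, 3], [-0.9, 2.11], [0.09, 2.58], [-1.31, 4.45], [0.11, 2.69], [-2.54, 2.54]. Speed limits (rad/s): [2.39, 2.39, 3.01, 3.14, 3.14, 3.14].

## Interface

Orientations are given as a unit quaternion [w, x, y, z].
In Python, from plant import telemetry, vision, ticket gives the robot as it stands.
- The arm moves only by the tool jog_arm, never from a script. Its arguments are lists of equal length, an entry for each row: "claw": the gripper command: -1 is shut, 1 is fully open, values between are in proportion; "linear": the shift along the tool's x, y, z normalised to -1 to 1, where 1 is 0.2 m, a list of three; "turn": the turn about the tool's z normalised to -1 to 1, where 1 is 180 degrees. A call has exactly 10 rows; each row is the pose to reach, as a shift and turn from the pose commanded when the call began, along the tool's axes at that moment, turning the shorter way round; what a row does not reach only later rows make up. A row lasts 1/8 s, in which the tool goes at most 62.5 mm and 10.7 degrees, less where a joint would pass 70% of its speed; a pose out of reach is approached as far as the arm can. A call with a number of a shift or a turn outside -1 to 1 is refused whole. A call with a gripper value outside its range is refused whole. The fingers move at their own pace and stop on an object; "squeeze" is the grip in N (left out, the last holds). Time passes only in rows, so rows that repeat a pose let the fingers close, or fill a call up. It gives the time, the measured TCP pose, the force and the opening at its end, in the units of the state.
- telemetry.observe(): the state, without advancing time (a new reading comes with each control period).
- vision.grab_frame(name): name is "scene" or "top" or "wrist"; returns the picture (400x640x3 uint8, red, green, blue); there is no depth.
- vision.camera_info(name): a dict with "vertical_fov" (degrees; the focal length in pixels is half the picture's height over the tangent of half this angle, whatever the lens; pixels are square), "cx", "cy" (the principal point, pixels), "position" and "rotation" of the camera in the world. Camera axes: x right, y down, z forward; pixel columns grow to the right and rows downward; lengths in m; the calibration is good to about 2 mm. A picture is of the moment at which its call begins: read the wrist's pose just before it. camera_info takes no time and is no camera call; for the wrist camera it gives the pose at the moment of the call.
- ticket.close_job(): hands the job in, once; it reports no verdict.
The state is a dict: "t": time; "q": joint angles; "qd": joint speeds; "joint_torque": joint torques, N m; "tool_pos": TCP position; "ee_rot": TCP orientation; "ft_force": force on the tool from outside, world axes, zero at the start; "wrist_torque": the same for the moment, N m; "gripper_width": opening from 0.0 (shut) to 1.0 (fully open).
Only numpy, scipy, OpenCV 4.12 (cv2) and the standard library are available. Lean on these libraries where they do the work, as an engineer would, in place of code of your own. Each camera call takes 0.05 s, during which the arm holds its last target.

## Working session

There is one attempt and no reset: what is moved stays moved. The work goes in short steps, Python scripts to look and compute and a tool call to move; the robot and the scene stay as the last step left them, time stands still between calls to the robot, and variables do not carry over. Pictures are saved under pics/ and viewed, and the job is handed in when it is done.

Besides the shell and the picture viewer there is one more tool, called after "Emit:" as a command line: name --pt "numbers of a row" for each row, then --argument value for the rest. jog_arm: Moves the arm, as the interface text tells. Scaled input: -1 to 1 covers 0.2 m each way for a shift and 180 degrees each way for a turn. Its arguments: {"type":"object","properties":{"claw":{"type":"array"},"linear":{"type":"array"},"turn":{"type":"array"},"squeeze":{"type":"number"}},"required":["claw","linear","turn"]}

```bash
ls; mkdir -p pics; python3 - <<'E'
from plant import telemetry, vision, ticket
import cv2
s=telemetry.observe(); print({k:s[k] for k in('t','q','tool_pos','ee_rot','ft_force','gripper_width')})
for n in('scene','top','wrist'):
    print(n,vision.camera_info(n)); cv2.imwrite(f'pics/{n}0.png',vision.grab_frame(n)[:,:,::-1])
E
```

```text
pics
{'t': 0.0, 'q': array([-1.14001371e+00,  4.23848950e-01,  1.63069507e+00,  3.12902652e-05,
        1.08861880e+00, -1.89953219e-02]), 'tool_pos': array([ 0.27152434, -0.56230645,  0.22189466]), 'ee_rot': array([-7.71329311e-04,  9.74820193e-01,  2.22990976e-01, -1.46939995e-04]), 'ft_force': array([-0.11634217,  0.23654051,  0.12063194]), 'gripper_width': 1.0006493734492459}
scene {'vertical_fov': 46.869865657880695, 'cx': 323.0704890368884, 'cy': 196.03891839613243, 'position': array([ 1.28914262, -0.56939111,  1.06800792]), 'rotation': array([-0.33628805,  0.82701634,  0.41572   , -0.17358341])}
top {'vertical_fov': 52.08386265338227, 'cx': 315.79480112138987, 'cy': 198.23246840681207, 'position': array([ 0.48072699, -0.00967796,  1.28411553]), 'rotation': array([-0.02169705,  0.70993496, -0.70341363,  0.02703434])}
wrist {'vertical_fov': 71.07344161985391, 'cx': 319.6598252415062, 'cy': 195.81282792346502, 'position': array([ 0.33314552, -0.53269073,  0.38407255]), 'rotation': array([ 0.1054793 ,  0.84030754, -0.52745745, -0.06742405])}
```

View pics/top0.png

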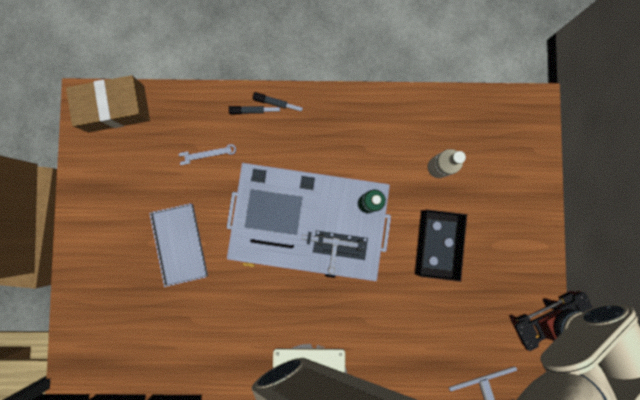

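View pics/scene0.png

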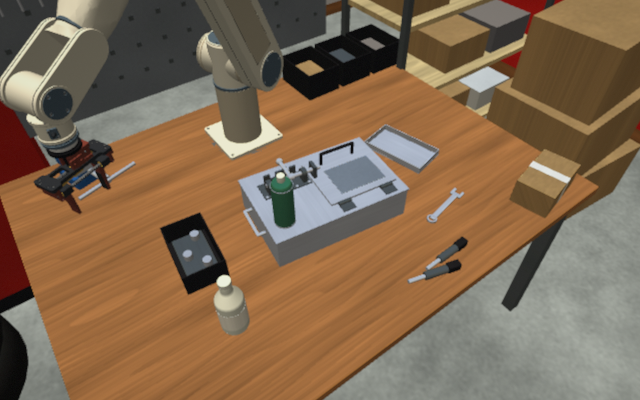

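View pics/wrist0.png

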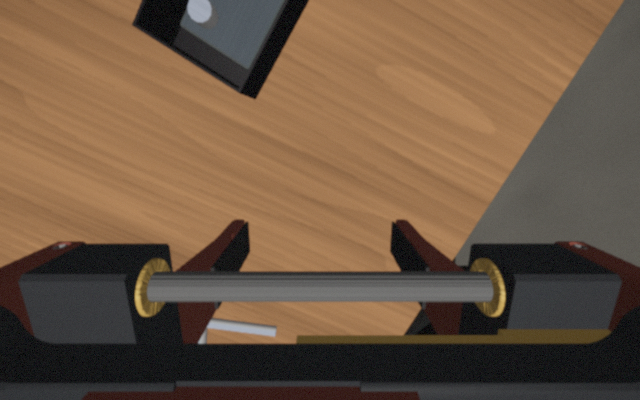

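Top view: x runs up and y runs left. The washer is at about (310,222), the tray at left (178,245), the bin at right (440,245), the can at (373,201), and the handle at (331,260). I'll magnify to measure.

```bash
cat > h.py <<'E'
import numpy as np, cv2
from scipy.spatial.transform import Rotation as R
def rot(q): return R.from_quat([q[1],q[2],q[3],q[0]])
def ray(ci,u,v):
    f=200/np.tan(np.radians(ci['vertical_fov'])/2)
    d=np.array([(u-ci['cx'])/f,(v-ci['cy'])/f,1.]); return np.array(ci['position']),rot(ci['rotation']).apply(d)
def plane(ci,u,v,z):
    p,d=ray(ci,u,v); return p+d*(z-p[2])/d[2]
def proj(ci,P):
    f=200/np.tan(np.radians(ci['vertical_fov'])/2)
    c=rot(ci['rotation']).inv().apply(np.array(P)-ci['position']); return f*c[0]/c[2]+ci['cx'],f*c[1]/c[2]+ci['cy']
def tri(c1,p1,c2,p2):
    a,d=ray(c1,*p1); b,e=ray(c2,*p2); d/=np.linalg.norm(d); e/=np.linalg.norm(e)
    s=np.linalg.lstsq(np.stack([d,-e],1),b-a,rcond=None)[0]; x=a+s[0]*d; y=b+s[1]*e
    return (x+y)/2,np.linalg.norm(x-y)
E
python3 - <<'E'
import cv2
i=cv2.imread('pics/top0.png')
cv2.imwrite('pics/top0z.png',cv2.resize(i[155:290,220:400],None,fx=4.4,fy=4.4,interpolation=cv2.INTER_CUBIC))
i=cv2.imread('pics/scene0.png')
cv2.imwrite('pics/scene0z.png',cv2.resize(i[125:270,230:420],None,fx=4,fy=4,interpolation=cv2.INTER_CUBIC))
E
```

```text
(no output)
```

View pics/top0z.png

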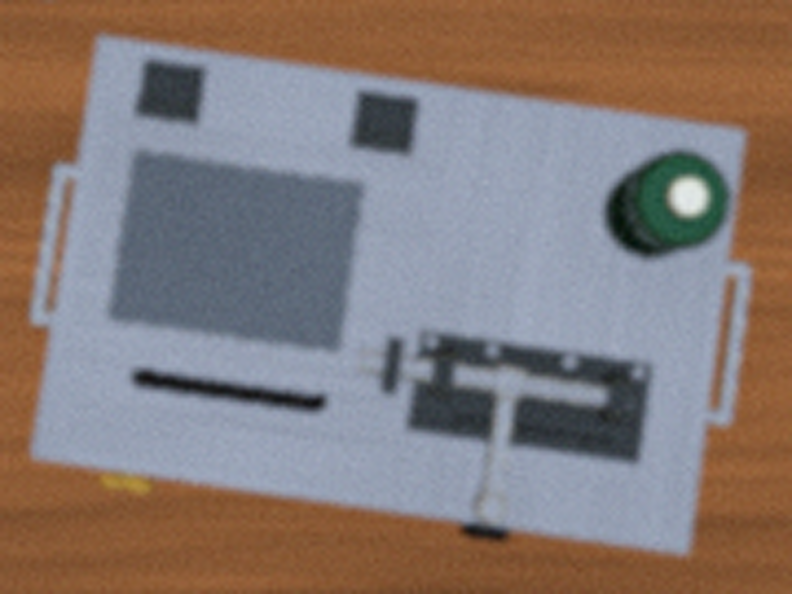

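View pics/scene0z.png

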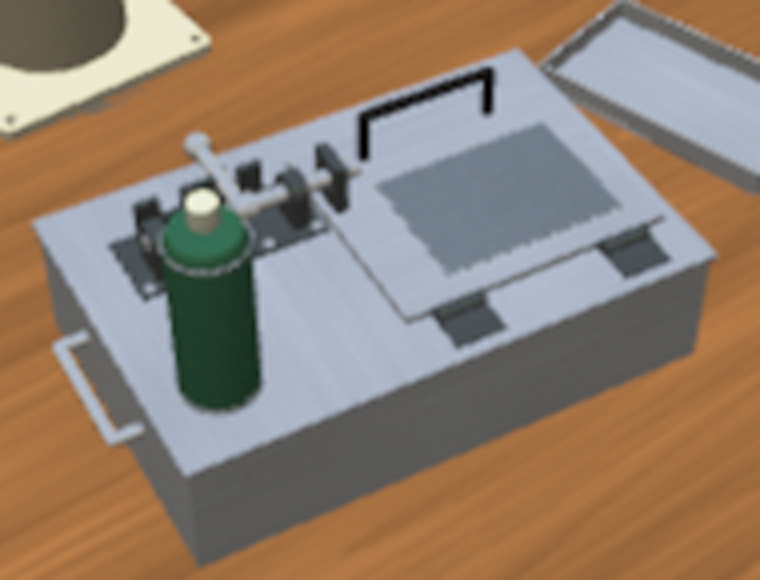

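```bash
python3 - <<'E'
from plant import vision
from h import *
t=vision.camera_info('top'); s=vision.camera_info('scene')
Z=lambda x,y:(220+(x+.5)/4.4-.5,155+(y+.5)/4.4-.5)
S=lambda x,y:(230+(x+.5)/4-.5,125+(y+.5)/4-.5)
for n,a,z in(('BL',(98,36),.12),('BR',(747,130),.12),('FR',(690,553),.12),('FL',(32,460),.12),
 ('barL',(135,376),.17),('barR',(325,403),.17),('ball',(488,503),.152),('axis',(510,383),.157),('canTop',(688,197),.29),('eyeplate',(393,365),.15),('block33',(442,370),.165),('boltend-',(607,395),.155),('base BL',(428,331),.12),('baseFR',(638,461),.12),('bFL',(409,428),.12),('bBR',(650,364),.12)):
    print(n,plane(t,*Z(*a),z).round(4))
for n,a,z in(('BR',(187,475),.12),('BL',(714,257),.12),('FL',(518,49),.12),('FR',(34,222),.12)):
    print('s',n,plane(s,*S(*a),z).round(4))
print(tri(t,Z(488,503),s,S(198,143)),tri(t,Z(135,376),s,S(488,74)),tri(t,Z(325,403),s,S(364,118)))
for n,a,z in(('tray',(151,213),.025),('tray',(192,205),.025),('tray',(206,276),.025),('tray',(164,286),.025)): print(n,plane(t,*a,z).round(4))
E
python3 - <<'E'
import cv2
i=cv2.imread('pics/top0.png')
cv2.imwrite('pics/tray0z.png',cv2.resize(i[190:300,130:230],None,fx=5,fy=5,interpolation=cv2.INTER_CUBIC))
E
```

```text
BL [0.6609 0.1945 0.12  ]
BR [ 0.6035 -0.2284  0.12  ]
FR [ 0.3312 -0.1909  0.12  ]
FL [0.3867 0.2308 0.12  ]
barL [0.4425 0.1585 0.17  ]
barR [0.427  0.0415 0.17  ]
ball [ 0.3651 -0.06    0.152 ]
axis [ 0.4398 -0.073   0.157 ]
canTop [ 0.548  -0.1636  0.29  ]
eyeplate [4.501e-01 1.000e-04 1.500e-01]
block33 [ 0.4477 -0.0304  0.165 ]
boltend- [ 0.4328 -0.1337  0.155 ]
base BL [ 0.4713 -0.022   0.12  ]
baseFR [ 0.3893 -0.1575  0.12  ]
bFL [ 0.4091 -0.0104  0.12  ]
bBR [ 0.4514 -0.1652  0.12  ]
s BR [ 0.6026 -0.2232  0.12  ]
s BL [0.6616 0.1938 0.12  ]
s FL [0.3879 0.2349 0.12  ]
s FR [ 0.3304 -0.1855  0.12  ]
(array([ 0.36560043, -0.05971621,  0.15659433]), np.float64(0.0001494436636017468)) (array([0.44192811, 0.15844198, 0.16593512]), np.float64(0.0015832447586769033)) (array([0.42901928, 0.04419725, 0.17094316]), np.float64(0.0067870491188781815))
tray [0.5175 0.4861 0.025 ]
tray [0.5432 0.3614 0.025 ]
tray [0.3278 0.3126 0.025 ]
tray [0.2968 0.4387 0.025 ]
```

View pics/tray0z.png

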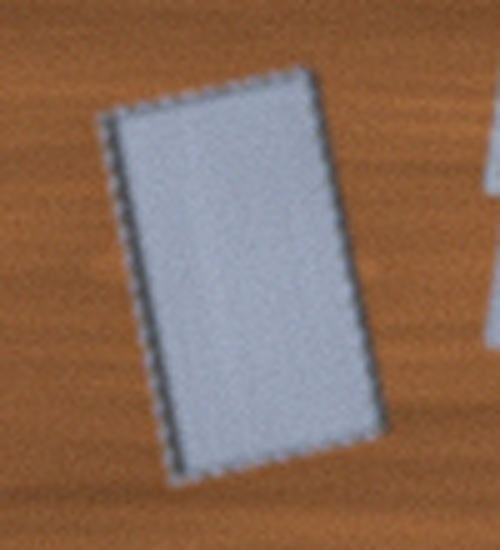

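Measured so far:
- **Washer:** centre about (0.4956, 0.003), yaw about −7.75°.
- **Handle ball:** (0.365, −0.060, 0.155).
- **Lid bar:** middle about (0.434, 0.101).
- **Tray:** centre about (0.421, 0.400), yaw about 12.4°.

Next I'll compute the move to hover over the handle.

```bash
cat >> h.py <<'E'
YAW=np.radians(-7.75); C=np.array([.4956,.003]); 
XA=np.array([np.cos(YAW),np.sin(YAW)]); YA=np.array([-XA[1],XA[0]])
def w2(x,y): return C+x*XA+y*YA
def inw(p): d=np.array(p)[:2]-C; return d@XA,d@YA
def rel(pts,yaw=None,pose=None):
    from plant import telemetry
    s=telemetry.observe(); 
    p,q=(s['tool_pos'],s['ee_rot']) if pose is None else pose
    r=rot(q); x=r.apply([1,0,0]); y0=np.degrees(np.arctan2(x[1],x[0]))
    print('pos',np.round(s['tool_pos'],4),'yaw %.2f'%y0,'tilt z',r.apply([0,0,1]).round(4),'F',s['ft_force'].round(1),'w %.3f'%s['gripper_width'],'t %.2f'%s['t'])
    for P in pts: print('lin',(r.inv().apply(np.array(P)-p)/.2).round(3))
    if yaw is not None: print('turn %.4f'%(-(((yaw-y0)+180)%360-180)/180))
E
python3 - <<'E'
from h import *
rel([(.3931,-.0636,.235)],-7.75)
E
```

```text
pos [ 0.2716 -0.5625  0.2221] yaw 25.77 tilt z [-5.e-04  1.e-03 -1.e+00] F [-0.1 -0.1 -0.1] w 1.006 t 0.15
lin [ 1.632 -1.982 -0.062]
turn 0.1862
```

Emit:
jog_arm --claw '[1,1,1,1,1,1,1,1,1,1]' --pt "0.1 -0.12 -0.06" --pt "0.2 -0.24 -0.06" --pt "0.3 -0.36 -0.06" --pt "0.4 -0.48 -0.06" --pt "0.5 -0.6 -0.06" --pt "0.6 -0.72 -0.06" --pt "0.7 -0.84 -0.06" --pt "0.8 -0.96 -0.06" --pt "0.82 -0.99 -0.06" --pt "0.82 -0.99 -0.06" --turn '[0.02,0.04,0.06,0.08,0.1,0.12,0.14,0.16,0.186,0.186]'

```text
t: 1.4
tool_pos: [0.3334, -0.3127, 0.2347]
ee_rot: [-0.0, 0.998, -0.066, -0.0]
ft_force: [-0.5, -1.5, 0.2]
gripper_width: 1.003
```

```bash
python3 - <<'E'
from h import *
rel([(.3931,-.0636,.235)],-7.75)
E
```

```text
pos [ 0.3334 -0.3127  0.2347] yaw -7.61 tilt z [-1.e-04  0.e+00 -1.e+00] F [-0.5 -1.5  0.2] w 1.003 t 1.40
lin [ 0.131 -1.274 -0.002]
turn 0.0008
```

Emit:
jog_arm --claw '[1,1,1,1,1,1,0.5,0,0,0]' --pt "0.02 -0.15 0" --pt "0.04 -0.3 0" --pt "0.06 -0.45 0" --pt "0.08 -0.6 0" --pt "0.1 -0.75 0" --pt "0.11 -0.9 0" --pt "0.13 -1 0" --pt "0.13 -1 0" --pt "0.13 -1 0" --pt "0.13 -1 0" --turn '[0,0,0,0,0,0,0,0,0,0]'

```text
t: 2.65
tool_pos: [0.3858, -0.1193, 0.2346]
ee_rot: [0.0, 0.998, -0.068, -0.0]
ft_force: [-0.6, 0.4, 0.1]
gripper_width: 0.583
```

```bash
python3 - <<'E'
from h import *
from plant import vision
rel([(.3931,-.0636,.235)],-7.75)
c=vision.camera_info('wrist'); cv2.imwrite('pics/w1.png',vision.grab_frame('wrist')[:,:,::-1])
print(c['position'],c['rotation'])
E
```

```text
pos [ 0.3858 -0.1193  0.2346] yaw -7.75 tilt z [-1.e-04 -1.e-04 -1.e+00] F [-0.6  0.4  0.1] w 0.583 t 2.65
lin [-0.001 -0.281 -0.002]
turn -0.0000
[ 0.45341315 -0.12766291  0.39671949] [-0.08245134 -0.65240156  0.74743539  0.0944157 ]
```

View pics/w1.png

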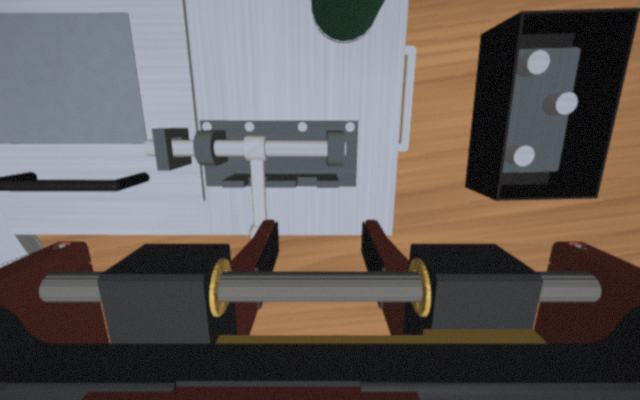

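The wrist view shows the bolt axis at row ~148 and the handle running from (255,148) down to the ball near (258,230). I'll refine the positions from this.

```bash
python3 - <<'E'
from h import *
from plant import vision
i=cv2.imread('pics/w1.png')
cv2.imwrite('pics/w1z.png',cv2.resize(i[110:245,140:370],None,fx=3.4,fy=3.4,interpolation=cv2.INTER_CUBIC))
c=vision.camera_info('wrist')
for n,u,v,z in(('axis',255,148,.15),('handle',258,190,.15),('handle',259,205,.15),('ax R end blk',337,148,.15),('ax L',178,148,.15),('barend',140,182,.17),('can foot?',343,36,.12)):
    p=plane(c,u,v,z); print(n,p.round(4),np.round(inw(p),4))
E
```

```text
axis [ 0.4409 -0.069   0.15  ] [-0.0445 -0.0788]
handle [ 0.4036 -0.0645  0.15  ] [-0.0821 -0.0793]
handle [ 0.3895 -0.0627  0.15  ] [-0.0962 -0.0794]
ax R end blk [ 0.4312 -0.1398  0.15  ] [-0.0445 -0.1502]
ax L [ 0.45   -0.0026  0.15  ] [-0.0445 -0.0117]
barend [0.4274 0.0256 0.17  ] [-0.0706  0.0132]
can foot? [ 0.5257 -0.1585  0.12  ] [ 0.0516 -0.1559]
```

View pics/w1z.png

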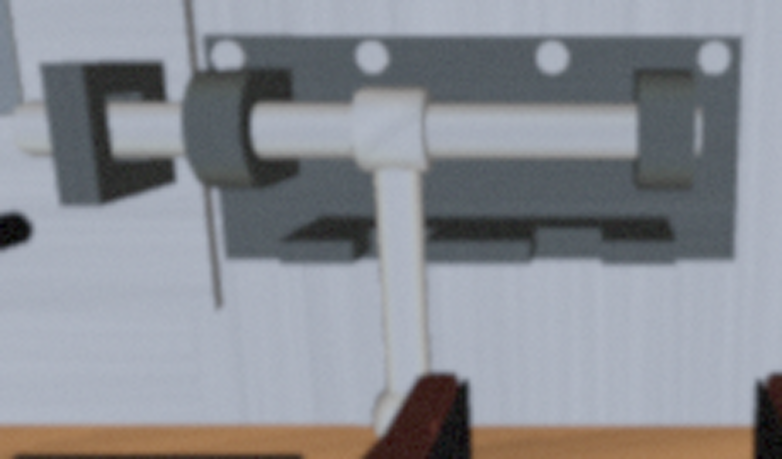

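```bash
python3 - <<'E'
from h import *
p=w2(-.0940,-.0795)
rel([(*p,.235),(*p,.137)],-7.75)
E
```

```text
pos [ 0.3858 -0.1192  0.2346] yaw -7.75 tilt z [-2.e-04 -0.e+00 -1.e+00] F [-0.3  0.5 -0.2] w 0.541 t 2.70
lin [-0.008 -0.282 -0.002]
lin [-0.008 -0.282  0.488]
turn -0.0000
```

Emit:
jog_arm --claw '[0,0,0,0,0,0,0,0,-1,-1]' --pt "-0.008 -0.1 0" --pt "-0.008 -0.2 0" --pt "-0.008 -0.282 0" --pt "-0.008 -0.282 0.1" --pt "-0.008 -0.282 0.25" --pt "-0.008 -0.282 0.4" --pt "-0.008 -0.282 0.488" --pt "-0.008 -0.282 0.488" --pt "-0.008 -0.282 0.488" --pt "-0.008 -0.282 0.488" --turn '[0,0,0,0,0,0,0,0,0,0]' --squeeze 20

```text
t: 3.95
tool_pos: [0.3926, -0.0626, 0.1379]
ee_rot: [0.0, 0.998, -0.067, 0.001]
ft_force: [0.9, -0.3, -0.5]
gripper_width: 0.311
```

```bash
python3 - <<'E'
from h import *
from plant import vision
rel([])
cv2.imwrite('pics/w2.png',vision.grab_frame('wrist')[:,:,::-1])
rel([])
E
```

```text
pos [ 0.3926 -0.0626  0.1379] yaw -7.72 tilt z [ 1.7e-03 -3.0e-04 -1.0e+00] F [ 0.9 -0.3 -0.5] w 0.311 t 3.95
pos [ 0.3925 -0.0626  0.1378] yaw -7.72 tilt z [ 1.7e-03 -3.0e-04 -1.0e+00] F [ 0.6 -0.4 -0.1] w 0.264 t 4.00
```

View pics/w2.png

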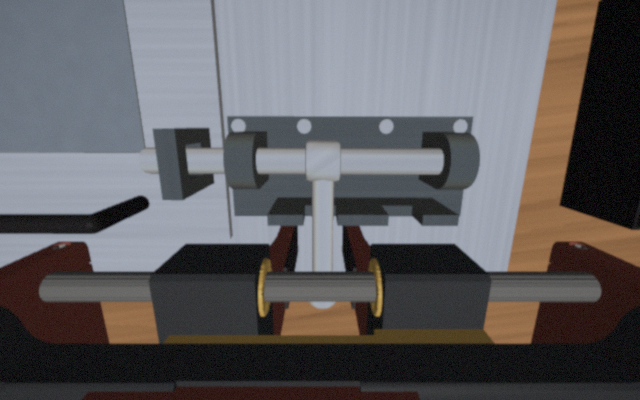

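Handle is centred between the fingers. Next: close, then lift along the arc.

Emit:
jog_arm --claw '[-1,-1,-1,-1,-1,-1,-1,-1,-1,-1]' --pt "0 0 0" --pt "0 0 0" --pt "0 0 0" --pt "0.001 0 -0.025" --pt "0.005 0 -0.05" --pt "0.011 0 -0.075" --pt "0.02 0 -0.098" --pt "0.044 0 -0.141" --pt "0.072 0 -0.176" --pt "0.072 0 -0.176" --turn '[0,0,0,0,0,0,0,0,0,0]' --squeeze 20

```text
t: 5.25
tool_pos: [0.4057, -0.0644, 0.1726]
ee_rot: [0.0, 0.998, -0.067, -0.001]
ft_force: [-1.7, -5.1, -0.6]
gripper_width: 0.128
```

```bash
python3 - <<'E'
from h import *
from plant import vision
rel([])
cv2.imwrite('pics/w3.png',vision.grab_frame('wrist')[:,:,::-1])
i=vision.grab_frame('scene')[:,:,::-1]
cv2.imwrite('pics/s3.png',cv2.resize(i[100:245,230:420],None,fx=4,fy=4,interpolation=cv2.INTER_CUBIC))
E
```

```text
pos [ 0.4057 -0.0644  0.1726] yaw -7.69 tilt z [-1.4e-03 -2.0e-04 -1.0e+00] F [-1.7 -5.1 -0.6] w 0.128 t 5.25
```

View pics/w3.png

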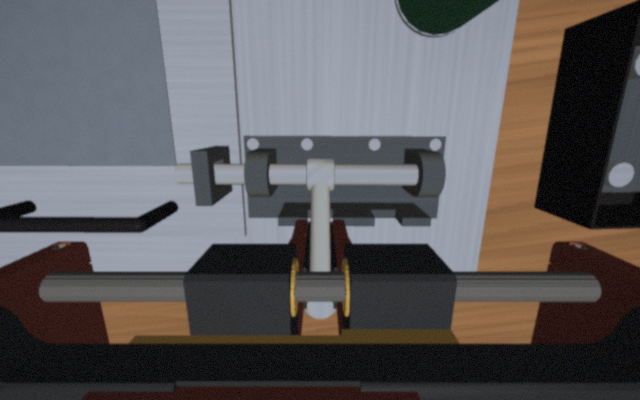

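View pics/s3.png

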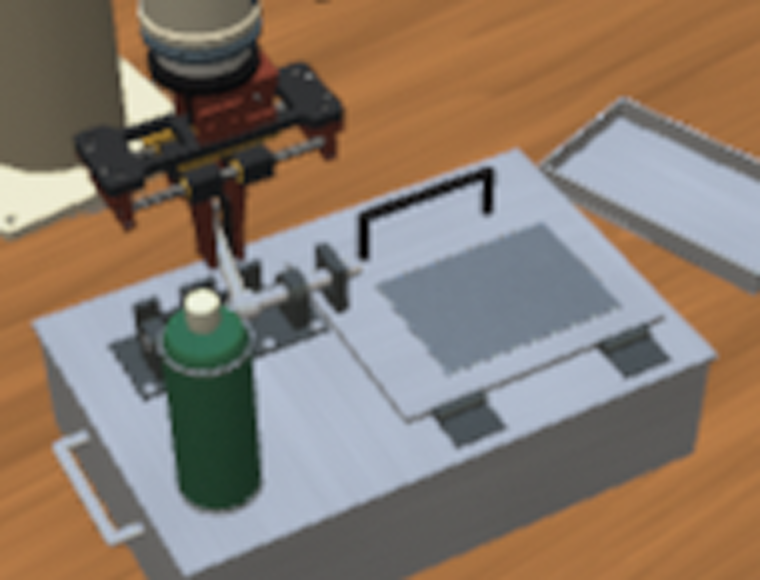

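The handle is gripped and lifted to about 0.75 rad. Draw the bolt.

Emit:
jog_arm --claw '[-1,-1,-1,-1,-1,-1,-1,-1,-1,-1]' --pt "0 0.03 0" --pt "0 0.06 0" --pt "0 0.09 0" --pt "0 0.12 0" --pt "0 0.15 0" --pt "0 0.18 0" --pt "0 0.21 0" --pt "0 0.225 0" --pt "0 0.23 0" --pt "0 0.23 0" --turn '[0,0,0,0,0,0,0,0,0,0]'

```text
t: 6.6
tool_pos: [0.3992, -0.1093, 0.1722]
ee_rot: [-0.001, 0.998, -0.068, -0.001]
ft_force: [-2.8, 8.2, 4.3]
gripper_width: 0.133
```

```bash
python3 - <<'E'
from h import *
from plant import vision
rel([])
cv2.imwrite('pics/w4.png',vision.grab_frame('wrist')[:,:,::-1])
E
```

```text
pos [ 0.3992 -0.1093  0.1722] yaw -7.77 tilt z [-0.0015  0.0021 -1.    ] F [-2.8  8.2  4.3] w 0.133 t 6.60
```

View pics/w4.png

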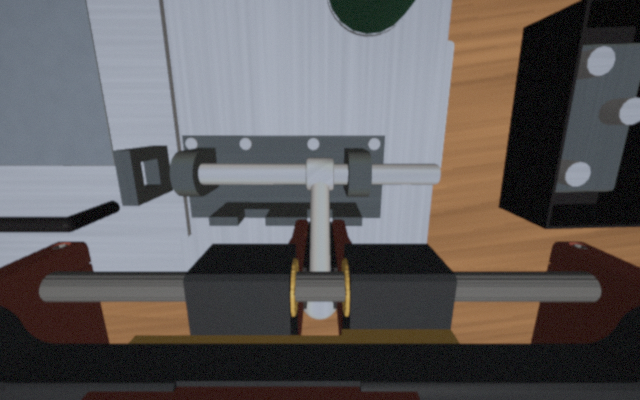

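Bolt is drawn against its stop. Lower the handle into the rear notch and release.

Emit:
jog_arm --claw '[-1,-1,-1,-1,-1,-1,-0.2,-0.2,-0.2,-0.2]' --pt "-0.028 -0.005 0.035" --pt "-0.052 -0.005 0.078" --pt "-0.061 -0.005 0.101" --pt "-0.067 -0.005 0.126" --pt "-0.071 -0.005 0.151" --pt "-0.072 -0.005 0.172" --pt "-0.072 -0.005 0.172" --pt "-0.072 -0.005 0.172" --pt "-0.072 -0.005 0.172" --pt "-0.072 -0.005 0.1" --turn '[0,0,0,0,0,0,0,0,0,0]'

```text
t: 7.9
tool_pos: [0.3849, -0.1068, 0.1516]
ee_rot: [-0.0, 0.998, -0.067, -0.001]
ft_force: [-0.1, -0.7, 0.4]
gripper_width: 0.396
```

```bash
python3 - <<'E'
from h import *
from plant import vision
b=w2(-.075,.090)
rel([(*b,.25),(*b,.21)],82.25)
cv2.imwrite('pics/w5.png',vision.grab_frame('wrist')[:,:,::-1])
E
```

```text
pos [ 0.3849 -0.1068  0.1516] yaw -7.71 tilt z [-2.8e-03  8.0e-04 -1.0e+00] F [-0.1 -0.7  0.4] w 0.396 t 7.90
lin [ 0.099 -1.069 -0.492]
lin [ 0.1   -1.068 -0.292]
turn -0.4998
```

View pics/w5.png

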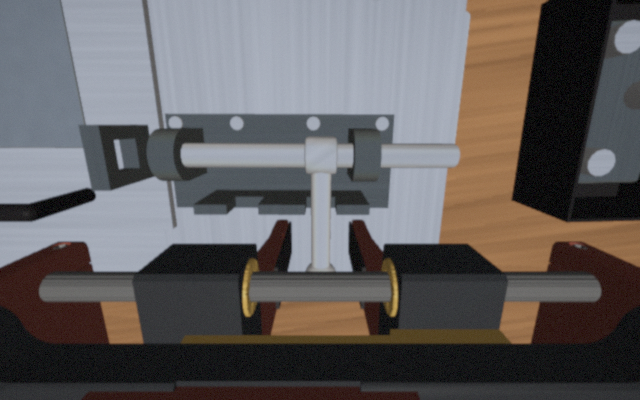

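Handle lies in the rear notch and the bolt end is clear of the eye plate. Now move over the lid bar.

Emit:
jog_arm --claw '[-0.2,-0.2,0,0,0,0,0,0,0,0]' --pt "0 0 -0.25" --pt "0 0 -0.49" --pt "0.02 -0.15 -0.49" --pt "0.04 -0.3 -0.49" --pt "0.06 -0.45 -0.49" --pt "0.07 -0.6 -0.49" --pt "0.08 -0.75 -0.49" --pt "0.09 -0.88 -0.49" --pt "0.1 -1 -0.49" --pt "0.1 -1 -0.49" --turn '[0,-0.05,-0.11,-0.16,-0.22,-0.27,-0.33,-0.38,-0.44,-0.5]'

```text
t: 9.2
tool_pos: [0.4327, 0.0898, 0.2499]
ee_rot: [-0.0, 0.751, 0.66, -0.0]
ft_force: [0.8, -0.5, 0.0]
gripper_width: 0.505
```

```bash
python3 - <<'E'
from h import *
from plant import vision
b=w2(-.075,.090)
rel([(*b,.25),(*b,.153)],82.25)
c=vision.camera_info('wrist')
cv2.imwrite('pics/w6.png',vision.grab_frame('wrist')[:,:,::-1])
for n in c: print(n,c[n])
E
```

```text
pos [0.4327 0.0898 0.2499] yaw 82.65 tilt z [-1.e-04  1.e-04 -1.e+00] F [ 0.8 -0.5  0. ] w 0.505 t 9.20
lin [ 0.062 -0.005 -0.001]
lin [ 0.062 -0.005  0.484]
turn 0.0022
vertical_fov 71.07344161985391
cx 319.6598252415062
cy 195.81282792346502
position [0.44225701 0.15711747 0.41198502]
rotation [ 0.12437464  0.99015104 -0.06369591 -0.00864267]
```

View pics/w6.png

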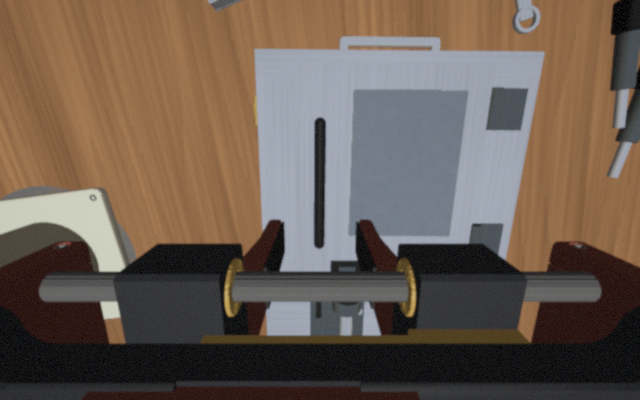

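```bash
python3 - <<'E'
from h import *
c=dict(vertical_fov=71.07344161985391,cx=319.66,cy=195.81,position=np.array([0.44225701,0.15711747,0.41198502]),rotation=[0.12437464,0.99015104,-0.06369591,-0.00864267])
for n,u,v,z in(('bar',320,120,.169),('bar',320,248,.169),('FL',257,50,.12),('BL',543,52,.12)):
    p=plane(c,u,v,z); print(n,p.round(4),np.round(inw(p),4))
p=(plane(c,320,120,.169)+plane(c,320,248,.169))/2; print(p)
rel([(p[0],p[1],.153)])
E
```

```text
bar [0.4427 0.1606 0.169 ] [-0.0737  0.149 ]
bar [0.4278 0.0454 0.169 ] [-0.0729  0.0328]
FL [0.3916 0.2327 0.12  ] [-0.134   0.2135]
BL [0.661 0.196 0.12 ] [0.1378 0.2135]
[0.43524639 0.10297185 0.169     ]
pos [0.4324 0.0892 0.2498] yaw 83.06 tilt z [-6.e-04 -2.e-04 -1.e+00] F [-0.2 -0.4 -0.1] w 0.498 t 9.25
lin [0.07  0.006 0.484]
```

Emit:
jog_arm --claw '[0,0,0,0,0,-1,-1,-1,-1,-1]' --pt "0.03 0.002 0.1" --pt "0.07 0.004 0.2" --pt "0.07 0.004 0.3" --pt "0.07 0.004 0.4" --pt "0.07 0.004 0.47" --pt "0.07 0.004 0.47" --pt "0.07 0.004 0.47" --pt "0.07 0.004 0.47" --pt "0.07 0.004 0.47" --pt "0.07 0.004 0.47" --turn '[0,0.003,0.003,0.003,0.003,0.003,0.003,0.003,0.003,0.003]' --squeeze 45

```text
t: 10.5
tool_pos: [0.4339, 0.1024, 0.1566]
ee_rot: [-0.001, 0.757, 0.654, -0.001]
ft_force: [-5.5, 2.0, 5.8]
gripper_width: 0.1
```

```bash
python3 - <<'E'
from h import *
rel([])
H=np.array([-.165,.046]); r=np.hypot(*H); a0=np.arctan2(.046,.165)
for th in np.arange(0,1.76,.1):
    p=np.array([-r*np.cos(th+a0),r*np.sin(th+a0)])-H; print('%.1f'%th,(p/.2).round(3))
E
```

```text
pos [0.4339 0.1024 0.1566] yaw 81.62 tilt z [-2.4e-03  2.0e-04 -1.0e+00] F [-5.5  2.   5.8] w 0.100 t 10.50
0.0 [ 0. -0.]
0.1 [0.027 0.081]
0.2 [0.062 0.159]
0.3 [0.105 0.234]
0.4 [0.155 0.303]
0.5 [0.211 0.367]
0.6 [0.274 0.426]
0.7 [0.342 0.477]
0.8 [0.415 0.522]
0.9 [0.492 0.559]
1.0 [0.573 0.588]
1.1 [0.656 0.61 ]
1.2 [0.74  0.622]
1.3 [0.826 0.626]
1.4 [0.911 0.622]
1.5 [0.996 0.609]
1.6 [1.079 0.588]
1.7 [1.159 0.558]
```

Emit:
jog_arm --claw '[-1,-1,-1,-1,-1,-1,-1,-1,-1,-1]' --pt "0 0.027 -0.081" --pt "0 0.062 -0.159" --pt "0 0.105 -0.234" --pt "0 0.155 -0.303" --pt "0 0.211 -0.367" --pt "0 0.274 -0.426" --pt "0 0.342 -0.477" --pt "0 0.415 -0.522" --pt "0 0.492 -0.559" --pt "0 0.573 -0.588" --turn '[0,0,0,0,0,0,0,0,0,0]'

```text
t: 11.75
tool_pos: [0.5462, 0.0863, 0.2759]
ee_rot: [-0.002, 0.757, 0.654, -0.001]
ft_force: [-11.3, 3.2, 13.3]
gripper_width: 0.101
```

```bash
python3 - <<'E'
from h import *
from plant import vision
rel([])
i=vision.grab_frame('scene')[:,:,::-1]
cv2.imwrite('pics/s7.png',cv2.resize(i[80:245,230:440],None,fx=3.5,fy=3.5,interpolation=cv2.INTER_CUBIC))
E
```

```text
pos [0.5462 0.0863 0.2759] yaw 81.65 tilt z [-0.0048  0.0012 -1.    ] F [-11.3   3.2  13.3] w 0.101 t 11.75
```

View pics/s7.png

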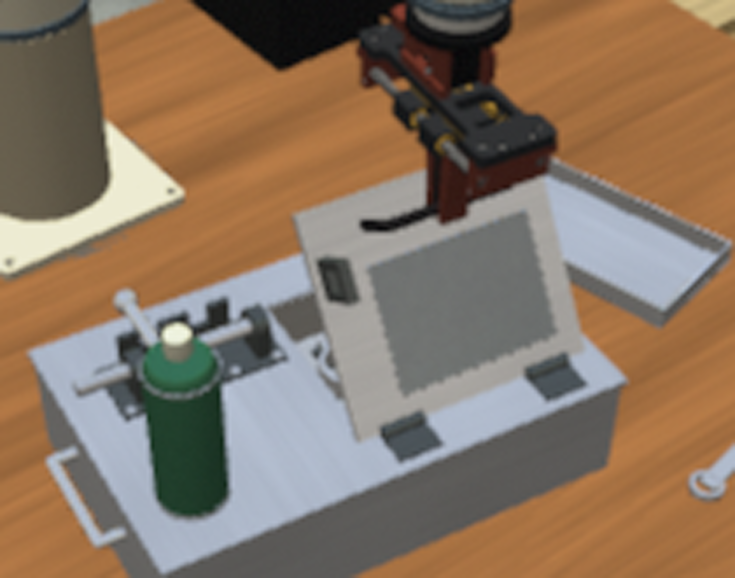

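Emit:
jog_arm --claw '[-1,-1,-1,-1,-1,-1,-1,-1,-0.5,-0.5]' --pt "0 0.083 -0.022" --pt "0 0.167 -0.034" --pt "0 0.253 -0.038" --pt "0 0.338 -0.034" --pt "0 0.423 -0.021" --pt "0 0.506 0" --pt "0 0.57 0.022" --pt "0 0.57 0.022" --pt "0 0.57 0.022" --pt "0 0.57 0.022" --turn '[0,0,0,0,0,0,0,0,0,0]'

```text
t: 13.05
tool_pos: [0.661, 0.0689, 0.2694]
ee_rot: [-0.0, 0.757, 0.654, -0.0]
ft_force: [0.1, 0.4, -0.3]
gripper_width: 0.242
```

```bash
python3 - <<'E'
from h import *
from plant import vision
rel([])
i=vision.grab_frame('scene')[:,:,::-1]
cv2.imwrite('pics/s8.png',cv2.resize(i[60:245,230:440],None,fx=3.2,fy=3.2,interpolation=cv2.INTER_CUBIC))
E
```

```text
pos [0.661  0.0689 0.2694] yaw 81.64 tilt z [-4.e-04 -2.e-04 -1.e+00] F [ 0.1  0.4 -0.3] w 0.242 t 13.05
```

View pics/s8.png

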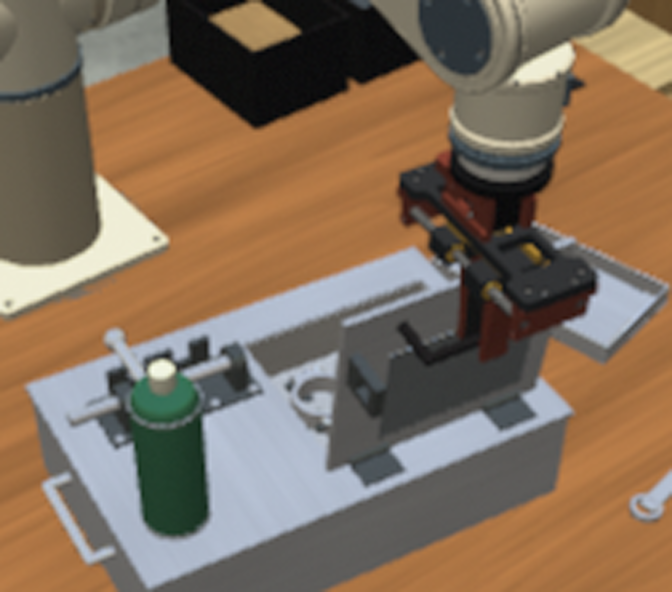

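Lid is about upright with the bar free. Lift out, move back over the basket and look.

Emit:
jog_arm --claw '[-0.5,-0.5,-0.5,-0.5,-0.5,-0.2,0.2,0.6,0.6,0.6]' --pt "0 0 -0.1" --pt "0 0 -0.22" --pt "0 0 -0.36" --pt "0 0 -0.5" --pt "-0.03 -0.1 -0.5" --pt "-0.06 -0.3 -0.5" --pt "-0.12 -0.5 -0.5" --pt "-0.2 -0.7 -0.5" --pt "-0.25 -0.8 -0.5" --pt "-0.25 -0.8 -0.5" --turn '[0,0,0,0,0,0,0,0,0,0]'

```text
t: 14.35
tool_pos: [0.4952, 0.0426, 0.3714]
ee_rot: [0.001, 0.757, 0.654, 0.001]
ft_force: [-0.5, 0.4, -0.5]
gripper_width: 0.775
```

```bash
python3 - <<'E'
from h import *
from plant import vision
rel([])
c=vision.camera_info('wrist'); np.save('c9.npy',c,allow_pickle=True)
cv2.imwrite('pics/w9.png',vision.grab_frame('wrist')[:,:,::-1])
i=vision.grab_frame('scene')[:,:,::-1]
cv2.imwrite('pics/s9.png',cv2.resize(i[60:245,230:440],None,fx=3.2,fy=3.2,interpolation=cv2.INTER_CUBIC))
E
```

```text
pos [0.4952 0.0426 0.3714] yaw 81.61 tilt z [ 2.6e-03  1.0e-04 -1.0e+00] F [-0.5  0.4 -0.5] w 0.775 t 14.35
```

View pics/w9.png

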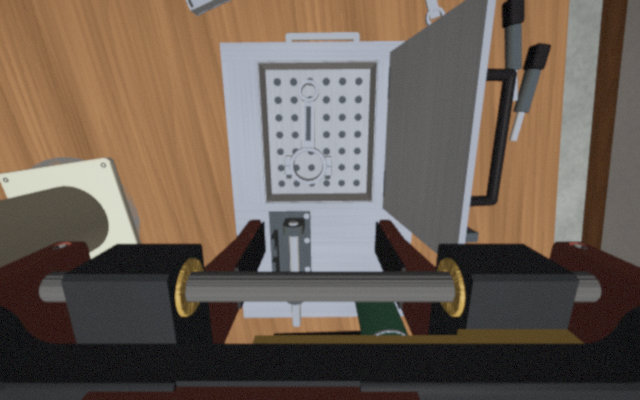

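View pics/s9.png

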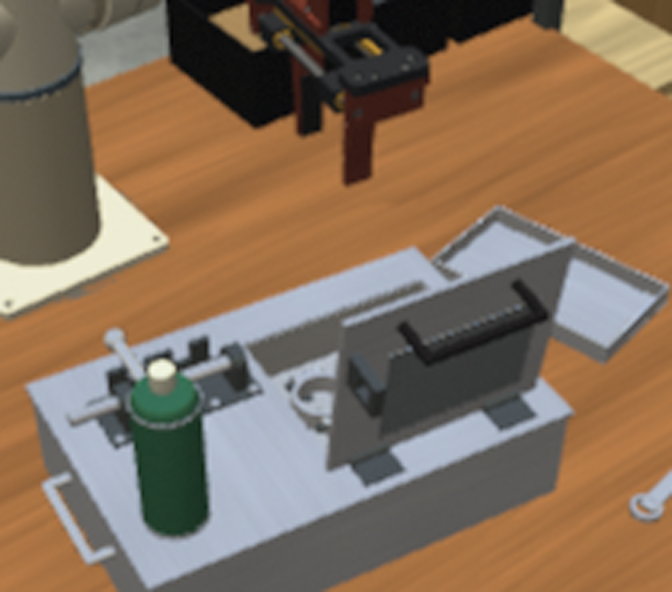

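Rod is visible: small end at (310,92), big end at (307,164), shank slot at (308,124). Zooming to refine.

```bash
python3 - <<'E'
import cv2
i=cv2.imread('pics/w9.png')
cv2.imwrite('pics/w9z.png',cv2.resize(i[55:205,255:385],None,fx=4,fy=4,interpolation=cv2.INTER_CUBIC))
E
```

```text
(no output)
```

View pics/w9z.png

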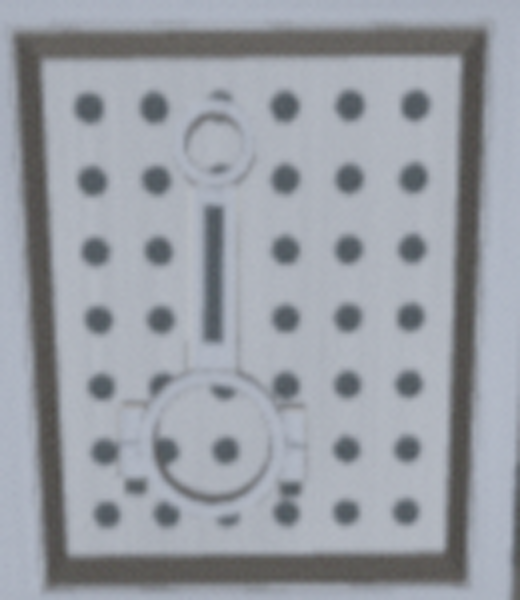

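```bash
python3 - <<'E'
from h import *
c=np.load('c9.npy',allow_pickle=True).item()
Z=lambda x,y:(255+(x+.5)/4-.5,55+(y+.5)/4-.5)
a=plane(c,*Z(218,142),.085); b=plane(c,*Z(213,437),.085); m=plane(c,*Z(212,280),.081)
L=np.linalg.norm(a-b); g=b+(a-b)*51/114
print(a,b,L,m); yaw=np.degrees(np.arctan2(*(a-b)[1::-1])); print('rod yaw',yaw,'grip',g,inw(g),inw(m))
for p in((15,30),(490,30),(466,580),(48,585)):q=plane(c,*Z(*p),.12); print(q.round(4),np.round(inw(q),4))
g=g+.010*(a-b)/L
rel([(g[0],g[1],.23),(g[0],g[1],.069)],yaw)
E
```

```text
[0.49773343 0.16160061 0.085     ] [0.47841923 0.05173505 0.085     ] 0.11155034136588542 [0.48743663 0.11215891 0.081     ]
rod yaw 80.02937091052198 grip [0.48705979 0.10088543 0.085     ] (np.float64(-0.02166214473514861), np.float64(0.09583968316957561)) (np.float64(-0.02280898297601289), np.float64(0.10706100334200659))
[0.4357 0.203  0.12  ] [-0.0863  0.1901]
[0.5953 0.1794 0.12  ] [0.075  0.1883]
[ 0.5676 -0.0121  0.12  ] [ 0.0734 -0.0052]
[0.4092 0.0094 0.12  ] [-0.0865 -0.0053]
pos [0.4967 0.043  0.3708] yaw 81.63 tilt z [ 2.5e-03  2.0e-04 -1.0e+00] F [ 0.1 -1.1 -0.6] w 0.797 t 14.45
lin [ 0.329 -0.09   0.704]
lin [ 0.329 -0.092  1.509]
turn 0.0089
```

```bash
python3 - <<'E'
from h import *
u=np.array([np.cos(np.radians(80.03)),np.sin(np.radians(80.03))])
g=np.array([.48706,.10088])-.002*u
rel([(*g,.20),(*g,.069)],80.03)
E
```

```text
pos [0.4967 0.043  0.3708] yaw 81.63 tilt z [ 2.5e-03  2.0e-04 -1.0e+00] F [ 0.1 -1.1 -0.6] w 0.797 t 14.45
lin [ 0.269 -0.092  0.854]
lin [ 0.269 -0.094  1.509]
turn 0.0089
```

Emit:
jog_arm --claw '[0.6,0.6,0.4,0,0,0,0,0,0,0]' --pt "0.1 -0.03 0.1" --pt "0.2 -0.07 0.25" --pt "0.27 -0.09 0.4" --pt "0.27 -0.09 0.55" --pt "0.27 -0.09 0.7" --pt "0.27 -0.09 0.8" --pt "0.27 -0.09 0.854" --pt "0.27 -0.09 0.854" --pt "0.27 -0.09 0.854" --pt "0.27 -0.09 0.854" --turn '[0,0.009,0.009,0.009,0.009,0.009,0.009,0.009,0.009,0.009]'

```text
t: 15.7
tool_pos: [0.4865, 0.099, 0.1995]
ee_rot: [0.0, 0.766, 0.643, 0.001]
ft_force: [0.3, 0.5, -0.1]
gripper_width: 0.495
```

```bash
python3 - <<'E'
from h import *
from plant import vision
u=np.array([np.cos(np.radians(80.03)),np.sin(np.radians(80.03))])
g=np.array([.48706,.10088])-.002*u
rel([(*g,.069)],80.03)
c=vision.camera_info('wrist'); np.save('c10.npy',c,allow_pickle=True)
cv2.imwrite('pics/w10.png',vision.grab_frame('wrist')[:,:,::-1])
for P in([*(np.array([.48706,.10088])+.063*u),.087],[*(np.array([.48706,.10088])+.03*u),.084]): print(proj(c,P))
E
```

```text
pos [0.4865 0.099  0.1995] yaw 80.02 tilt z [ 1.6e-03  3.0e-04 -1.0e+00] F [ 0.3  0.5 -0.1] w 0.495 t 15.70
lin [-0.001  0.     0.653]
turn -0.0001
(np.float64(319.1981505085361), np.float64(127.71393228351062))
(np.float64(319.2347801831018), np.float64(161.89371552790556))
```

View pics/w10.png

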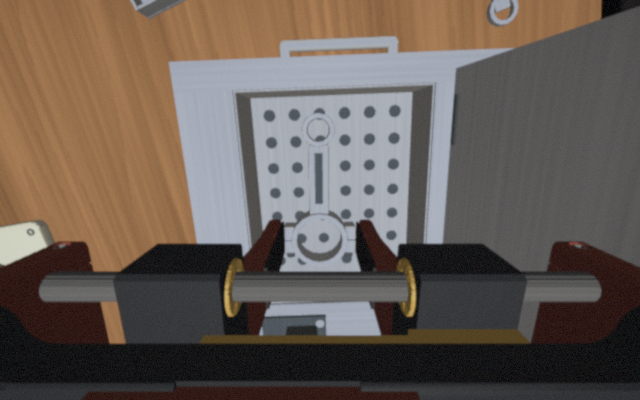

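The small end at (318,129) matches my prediction of (319,128). Descend and grip.

Emit:
jog_arm --claw '[0,0,0,0,0,0,0,-1,-1,-1]' --pt "0 0 0.12" --pt "0 0 0.24" --pt "0 0 0.36" --pt "0 0 0.48" --pt "0 0 0.58" --pt "0 0 0.64" --pt "0 0 0.65" --pt "0 0 0.65" --pt "0 0 0.65" --pt "0 0 0.65" --turn '[0,0,0,0,0,0,0,0,0,0]' --squeeze 45

```text
t: 17.0
tool_pos: [0.4861, 0.099, 0.0693]
ee_rot: [0.0, 0.766, 0.643, 0.0]
ft_force: [-1.5, 0.3, 2.7]
gripper_width: 0.225
```

Emit:
jog_arm --claw '[-1,-1,-1,-1,-1,-1,-1,-1,-1,-1]' --pt "0 0 0" --pt "0 0 0" --pt "0 0 0" --pt "0 0 0" --pt "0 0 -0.01" --pt "0 0 -0.03" --pt "0 0 -0.06" --pt "0 0 -0.1" --pt "0 0 -0.15" --pt "0 0 -0.15" --turn '[0,0,0,0,0,0,0,0,0,0]'

```text
t: 18.25
tool_pos: [0.4866, 0.099, 0.0997]
ee_rot: [0.001, 0.766, 0.643, 0.001]
ft_force: [0.6, 0.2, -3.7]
gripper_width: 0.224
```

```bash
python3 - <<'E'
from h import *
from plant import vision,telemetry
rel([]); print(telemetry.observe()['wrist_torque'])
cv2.imwrite('pics/w11.png',vision.grab_frame('wrist')[:,:,::-1])
E
```

```text
pos [0.4866 0.099  0.0997] yaw 80.02 tilt z [ 2.1e-03  4.0e-04 -1.0e+00] F [ 0.6  0.2 -3.7] w 0.224 t 18.25
[ 0.03206568 -0.08109376 -0.01133207]
```

View pics/w11.png

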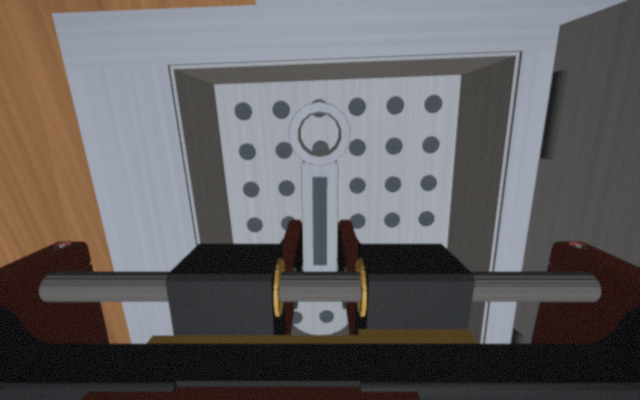

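Rod held. Raise it and carry it towards the tray.

```bash
python3 - <<'E'
from h import *
rel([(.4866,.099,.25),(.4213,.3997,.25)],12.4)
E
```

```text
pos [0.4863 0.099  0.0993] yaw 80.02 tilt z [ 1.3e-03  2.0e-04 -1.0e+00] F [ 0.3  0.2 -3.6] w 0.221 t 18.30
lin [ 0.001  0.002 -0.754]
lin [ 1.425 -0.58  -0.754]
turn 0.3757
```

Emit:
jog_arm --claw '[-1,-1,-1,-1,-1,-1,-1,-1,-1,-1]' --pt "0 0 -0.12" --pt "0 0 -0.3" --pt "0 0 -0.5" --pt "0.02 0 -0.68" --pt "0.12 -0.05 -0.75" --pt "0.27 -0.11 -0.75" --pt "0.42 -0.17 -0.75" --pt "0.57 -0.23 -0.75" --pt "0.7 -0.29 -0.75" --pt "0.7 -0.29 -0.75" --turn '[0,0,0,0,0,0,0.03,0.06,0.09,0.1]'

```text
t: 19.55
tool_pos: [0.4522, 0.248, 0.2482]
ee_rot: [-0.0, 0.857, 0.516, -0.0]
ft_force: [-0.3, -0.8, -3.5]
gripper_width: 0.223
```

```bash
python3 - <<'E'
from h import *
rel([(.4213,.3997,.25)],12.4)
E
```

```text
pos [0.4522 0.248  0.2482] yaw 62.09 tilt z [-8.e-04 -2.e-04 -1.e+00] F [-0.3 -0.8 -3.5] w 0.223 t 19.55
lin [ 0.598 -0.492 -0.009]
turn 0.2760
```

Emit:
jog_arm --claw '[-1,-1,-1,-1,-1,-1,-1,-1,-1,-1]' --pt "0.08 -0.06 0" --pt "0.18 -0.15 0" --pt "0.3 -0.25 0" --pt "0.42 -0.34 0" --pt "0.52 -0.43 0" --pt "0.6 -0.49 0" --pt "0.6 -0.49 0" --pt "0.6 -0.49 0" --pt "0.6 -0.49 0" --pt "0.6 -0.49 0" --turn '[0.04,0.08,0.12,0.16,0.2,0.24,0.276,0.276,0.276,0.276]'

```text
t: 20.8
tool_pos: [0.423, 0.3983, 0.2486]
ee_rot: [0.0, 0.994, 0.108, -0.0]
ft_force: [1.1, -0.4, -3.1]
gripper_width: 0.226
```

```bash
python3 - <<'E'
from h import *
from plant import vision,telemetry
rel([]); print(telemetry.observe()['q'].round(2))
c=vision.camera_info('wrist'); np.save('c12.npy',c,allow_pickle=True)
cv2.imwrite('pics/w12.png',vision.grab_frame('wrist')[:,:,::-1])
i=vision.grab_frame('scene')[:,:,::-1]
cv2.imwrite('pics/s12.png',cv2.resize(i[30:230,280:500],None,fx=3,fy=3,interpolation=cv2.INTER_CUBIC))
E
```

```text
pos [0.423  0.3983 0.2486] yaw 12.38 tilt z [-1.e-04 -2.e-04 -1.e+00] F [ 1.1 -0.4 -3.1] w 0.226 t 20.80
[ 0.73  0.33  1.71 -0.    1.11  2.09]
```

View pics/w12.png

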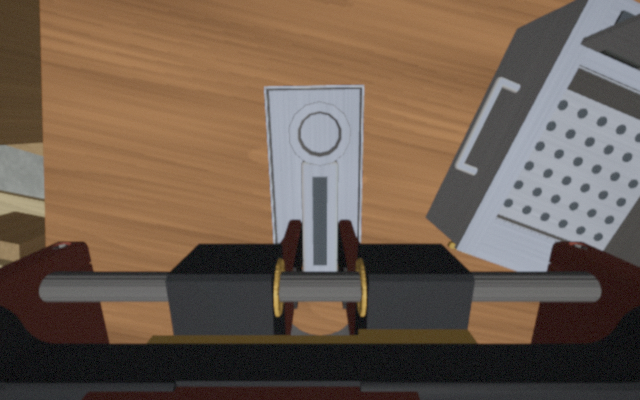

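View pics/s12.png

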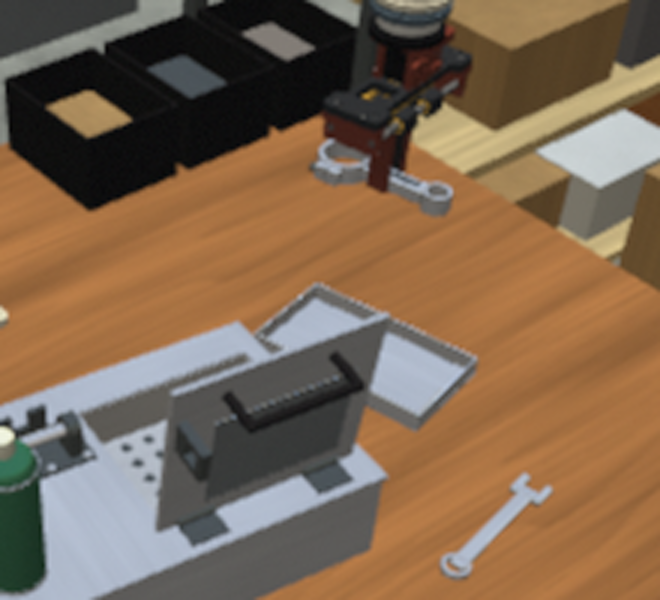

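Tray far corners at (265,88) and (364,87), with the rod's small end inside the outline. I'll check the tray pose.

```bash
python3 - <<'E'
from h import *
c=np.load('c12.npy',allow_pickle=True).item()
P=[plane(c,u,v,.025)[:2] for u,v in((265,88),(364,87),(273,240),(359.5,240))]
for p in P: print(p.round(4))
a=np.degrees(np.arctan2(*(P[0]-P[2])[::-1])),np.degrees(np.arctan2(*(P[1]-P[3])[::-1])); d=P[0]-P[1]; print(a,np.linalg.norm(d),np.degrees(np.arctan2(-d[0],d[1])))
y=np.radians(12.4); ctr=(P[0]+P[1])/2-.115*np.array([np.cos(y),np.sin(y)]); print(ctr)
rel([(*ctr,.04),(*ctr,.010)],12.4)
E
```

```text
[0.5184 0.4922]
[0.547  0.3674]
[0.312  0.4454]
[0.3395 0.3201]
(np.float64(12.788646211242098), np.float64(12.820757596454117)) 0.12809213618221513 12.901388133102676
[0.42042984 0.40510989]
pos [0.4229 0.3985 0.2487] yaw 12.36 tilt z [-0. -0. -1.] F [ 0.2  0.7 -3.9] w 0.223 t 20.90
lin [-0.005 -0.035  1.043]
lin [-0.005 -0.035  1.193]
turn -0.0002
```

Emit:
jog_arm --claw '[-1,-1,-1,-1,-1,-1,-1,-1,-1,-1]' --pt "-0.005 -0.01 0.1" --pt "-0.005 -0.02 0.25" --pt "-0.005 -0.02 0.4" --pt "-0.005 -0.02 0.55" --pt "-0.005 -0.02 0.7" --pt "-0.005 -0.02 0.82" --pt "-0.005 -0.02 0.92" --pt "-0.005 -0.02 1" --pt "-0.005 -0.02 1" --pt "-0.005 -0.02 1" --turn '[-0.002,-0.002,-0.002,-0.002,-0.002,-0.002,-0.002,-0.002,-0.002,-0.002]'

```text
t: 22.15
tool_pos: [0.4214, 0.4029, 0.0493]
ee_rot: [-0.0, 0.994, 0.111, 0.0]
ft_force: [-0.1, -0.8, -3.0]
gripper_width: 0.225
```

```bash
python3 - <<'E'
from h import *
from plant import vision,telemetry
s=telemetry.observe();p=s['tool_pos']
rel([(p[0],p[1],.0075)],12.8)
cv2.imwrite('pics/w13.png',vision.grab_frame('wrist')[:,:,::-1])
E
```

```text
pos [0.4214 0.4029 0.0493] yaw 12.70 tilt z [ 8.e-04  7.e-04 -1.e+00] F [-0.1 -0.8 -3. ] w 0.225 t 22.15
lin [-0.     0.     0.209]
turn -0.0006
```

View pics/w13.png

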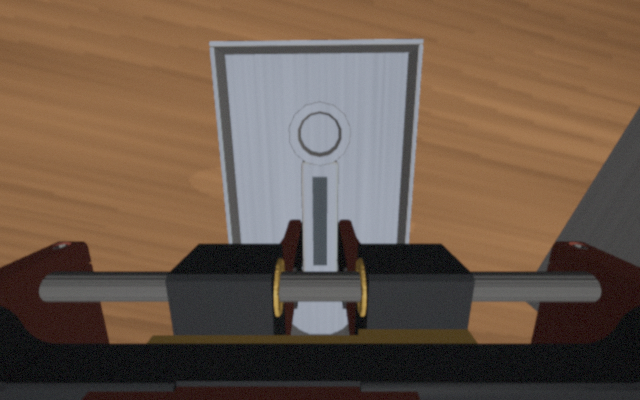

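Rod is centred over the tray. Lower it slowly.

Emit:
jog_arm --claw '[-1,-1,-1,-1,-1,-1,-1,-1,-1,-1]' --pt "0 0 0.04" --pt "0 0 0.08" --pt "0 0 0.12" --pt "0 0 0.15" --pt "0 0 0.175" --pt "0 0 0.19" --pt "0 0 0.2" --pt "0 0 0.207" --pt "0 0 0.207" --pt "0 0 0.207" --turn '[0,0,0,0,0,0,0,0,0,0]'

```text
t: 23.45
tool_pos: [0.421, 0.4025, 0.0074]
ee_rot: [-0.0, 0.994, 0.111, 0.0]
ft_force: [0.8, -0.0, -3.7]
gripper_width: 0.224
```

Emit:
jog_arm --claw '[-1,-1,-1,-1,-1,-1,-1,-1,-1,-1]' --pt "0 0 0.002" --pt "0 0 0.004" --pt "0 0 0.006" --pt "0 0 0.008" --pt "0 0 0.01" --pt "0 0 0.01" --pt "0 0 0.01" --pt "0 0 0.01" --pt "0 0 0.01" --pt "0 0 0.01" --turn '[0,0,0,0,0,0,0,0,0,0]'

```text
t: 24.7
tool_pos: [0.421, 0.4025, 0.0072]
ee_rot: [-0.0, 0.994, 0.111, 0.0]
ft_force: [-3.8, -5.0, 18.6]
gripper_width: 0.221
```

Contact now (18.6 N upward). Ease off, open, and retreat straight up.

Emit:
jog_arm --claw '[-1,-1,-0.9,-0.7,-0.5,-0.3,-0.2,-0.2,-0.2,-0.2]' --pt "0 0 -0.004" --pt "0 0 -0.007" --pt "0 0 -0.007" --pt "0 0 -0.007" --pt "0 0 -0.007" --pt "0 0 -0.007" --pt "0 0 -0.007" --pt "0 0 -0.007" --pt "0 0 -0.007" --pt "0 0 -0.007" --turn '[0,0,0,0,0,0,0,0,0,0]'

```text
t: 25.95
tool_pos: [0.421, 0.4025, 0.0067]
ee_rot: [-0.0, 0.994, 0.111, 0.0]
ft_force: [-0.1, -0.3, 1.1]
gripper_width: 0.398
```

Emit:
jog_arm --claw '[-0.2,-0.2,-0.2,-0.2,-0.2,-0.2,-0.2,-0.2,-0.2,-0.2]' --pt "0 0 -0.03" --pt "0 0 -0.08" --pt "0 0 -0.15" --pt "0 0 -0.28" --pt "0 0 -0.43" --pt "0 0 -0.6" --pt "0 0 -0.78" --pt "0 0 -0.95" --pt "0 0 -1" --pt "0 0 -1" --turn '[0,0,0,0,0,0,0,0,0,0]'

```text
t: 27.2
tool_pos: [0.421, 0.4025, 0.2072]
ee_rot: [-0.0, 0.994, 0.111, 0.0]
ft_force: [0.5, -0.3, 0.2]
gripper_width: 0.401
```

```bash
python3 - <<'E'
from h import *
from plant import vision
rel([])
for n in('wrist','top','scene'): cv2.imwrite(f'pics/{n}14.png',vision.grab_frame(n)[:,:,::-1])
E
```

```text
pos [0.421  0.4025 0.2072] yaw 12.70 tilt z [ 9.e-04  8.e-04 -1.e+00] F [ 0.5 -0.3  0.2] w 0.401 t 27.20
```

View pics/wrist14.png

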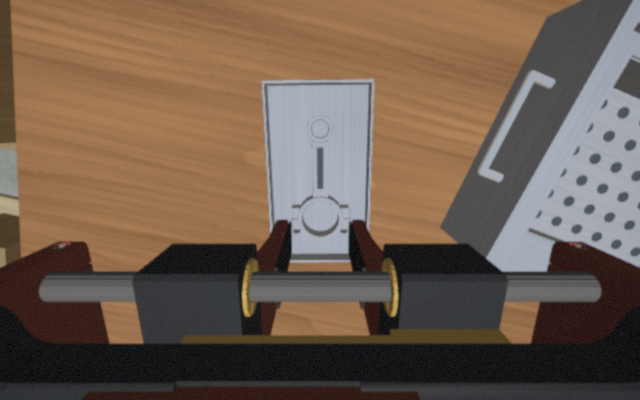

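View pics/top14.png

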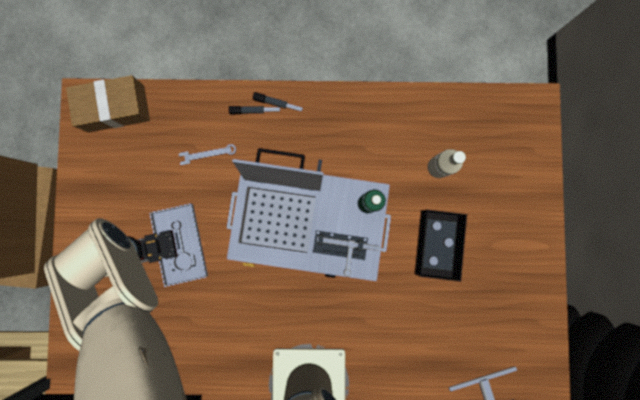

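View pics/scene14.png

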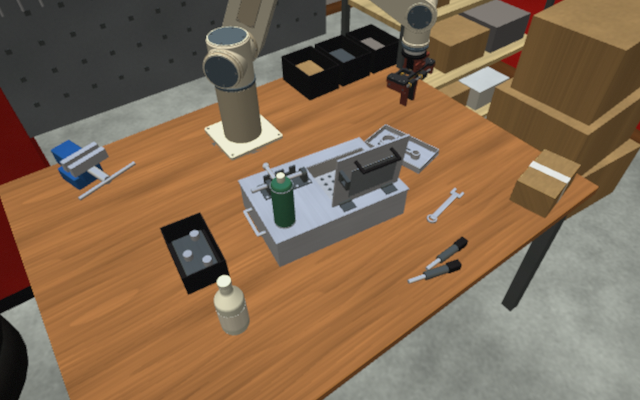

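The rod is in the tray and the bystanders haven't moved. I'll check lid angle and handle numerically before handing in.

```bash
python3 - <<'E'
from h import *
from plant import vision
t=vision.camera_info('top'); s=vision.camera_info('scene')
a=cv2.imread('pics/top14.png');b=cv2.imread('pics/scene14.png')
cv2.imwrite('pics/z14.png',np.hstack([cv2.resize(a[140:290,225:395],(400,353),interpolation=2),cv2.resize(b[130:230,240:415],(400,353),interpolation=2)]))
r=.1713;a0=np.arctan2(46,165)
for th in(1.4,1.5,1.6,1.7):
    P=w2(.09-r*np.cos(th+a0),.09); print(th,'bar top',np.round(proj(t,(*P,.12+r*np.sin(th+a0))),1),'scene',np.round(proj(s,(*P,.12+r*np.sin(th+a0))),1))
for an in(0,.3,.6):
    P=w2(-.0435-.078*np.cos(an),-.0795-.045); print(an,'ball',np.round(proj(t,(*P,.15+.078*np.sin(an))),1),np.round(proj(s,(*P,.15+.078*np.sin(an))),1))
E
```

```text
1.4 bar top [277.3 171.5] scene [371.1 150.9]
1.5 bar top [278.4 164.8] scene [374.6 155.4]
1.6 bar top [279.6 158.5] scene [378.  160.3]
1.7 bar top [280.8 152.5] scene [381.3 165.6]
0 ball [346.5 271.4] [265.4 166.7]
0.3 ball [347.4 271.1] [265.1 161.5]
0.6 ball [348.6 268.1] [265.9 158.1]
```

View pics/z14.png

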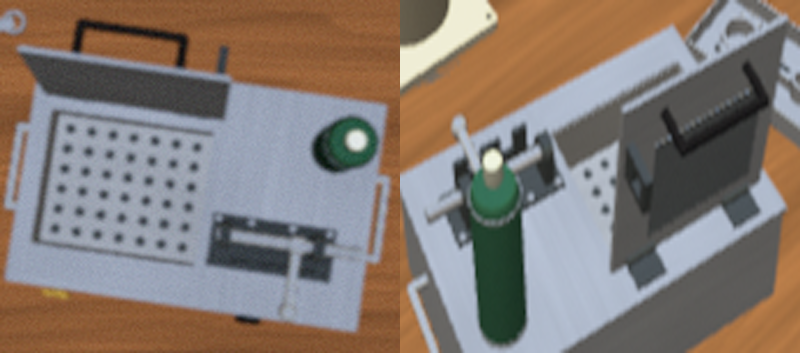

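```bash
python3 - <<'E'
from h import *
from plant import vision
s=vision.camera_info('scene')
print(proj(s,(*w2(-.1215,-.0795),.15)))
a=cv2.imread('pics/scene0.png');b=cv2.imread('pics/scene14.png')
z=lambda i,x,y:cv2.resize(i[y:y+50,x:x+50],(400,400),interpolation=2)
cv2.imwrite('pics/z15.png',np.hstack([z(a,260,145),z(b,246,148)]))
E
```

```text
(np.float64(279.1575746327543), np.float64(161.79189328401128))
```

View pics/z15.png

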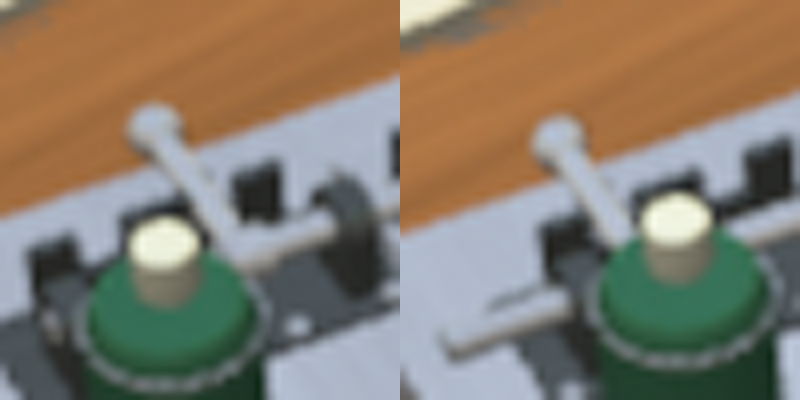

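The ball's offset from the level prediction is −1.4 px now and −1.2 px at the start, so the handle is level. The lid reads about 1.68 rad. Handing in.

```bash
python3 - <<'E'
from plant import ticket
print(ticket.close_job())
E
```

```text
the job is handed in; nothing more can be done
None
```

I got the connecting rod out of the washer and laid it in the tray, then handed the job in at about 27 s of the 67 s allowed. The hand-in gives no verdict.

**What I did:** I lifted the bolt's handle, drew the bolt back to its stop and lowered the handle into the rear notch. I swung the lid open by its bar, lifted the rod from the basket and set it down near the middle of the tray.

**Last checks from the images:**
- **Lid:** it stands open at about 1.68 rad.
- **Bolt handle:** it is level in the rear notch. The ball is 1.4 px from its predicted level position in the scene view, against 1.2 px at the start.
- **Bolt:** it looks fully drawn, but I did not measure the final position.
- **Rod:** it is inside the tray walls. I judged flatness by eye and did not measure the angle.
- **Bystanders:** the can, bottle, bin and wrench look unmoved in the images.
- **Gripper:** it is clear, about 0.2 m above the tray, with the wrist force near zero.

**One disagreement:** when setting the rod down, the tray floor did not show at the height I first expected. I lowered a further step of up to 2 mm, which pressed with about 19 N before I eased off and let go.

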